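# Add four clicks on the ointment mixer's timer dial and start it

## Task

With the fingertips, push the orange vane of the mixer console's dial clockwise (seen from above) by exactly four clicks from where it now stands, without going on into a fifth. Then press the green start button all the way down and let it come back up. Leave the jars, bottles and tools around the console where they stand, and do not lift anything.

Things in the scene. Friction and masses are not known exactly. Their poses are not given: they have to be found in the camera images.
- console: dark blue control console fixed to the table, a box 160 mm (its x) by 270 mm (its y) by 60 mm high with a grey top at z = 60 mm; origin at the centre of its underside, z up. White ticks around the dial mark the click positions
- dial_center (a point): point on the dial's vertical axis at the level of the upper face of its black disc (disc 90 mm across, upper face 9 mm above the console's top); in console axes at (0, 55, 69) mm. The axes of this point are the console's and do not turn
- vane_tip (a point): point on the top edge of the dial's orange vane, on its centre line, 40 mm from the dial's axis and 26 mm above the disc. The vane is a straight upright wall 12 mm thick that runs from the dial's axis out to 44 mm, on one side only, its top 26 mm above the disc; a black hub 18 mm across stands on the axis, also 26 mm above the disc. The horizontal direction from dial_center to vane_tip is where the vane points
- dial (a joint): angle of the dial in rad, growing clockwise seen from above; stands still only in click positions 24 degrees (0.4189 rad) apart: 0, 0.419, 0.838 ... up to 4.189 (11 positions, stops at both ends). At 0 the vane points 120 degrees counter-clockwise of the console's +x axis. It starts in one of the first four positions. To leave a click position takes about 3 to 5 N at 32 mm from the axis; past half-way to the next one the dial snaps on into it by itself, ahead of the finger
- start_top (a point): centre of the upper face of the green round start button (32 mm across, top 22 mm above the console's top, in a black housing 48 mm across and 12 mm high) on the console's top, pressed straight down
- start (a joint): travel of the start button in m: 0 released, 0.006 fully down; it springs back when let go, and takes about 4 N fully down
- jar_red: white ointment jar with red lid, 54 mm across, 52 mm tall, loose, to be left alone; origin at the centre of its underside
- jar_white: white jar with white lid, 46 mm across, 60 mm tall, loose, to be left alone; origin at the centre of its underside
- dropper: small amber bottle with black cap, 36 mm across, 70 mm tall, loose, to be left alone; origin at the centre of its underside
- amber_tall: amber glass jar with black cap, 64 mm across, 130 mm tall, loose, to be left alone; origin at the centre of its underside
- spatula: spatula lying on the table along its own x axis, loose, to be left alone; origin at the centre of its underside
- mortar: white ceramic bowl, 90 mm across, 55 mm tall, loose, to be left alone; origin at the centre of its underside
- jar_blue: white jar with blue lid, 62 mm across, 45 mm tall, loose, to be left alone; origin at the centre of its underside

How it is judged:
By the outcome, as a careful person would: the job done as asked, in the order asked, and still so for the second after the job is handed in, with the robot touching nothing.
It also fails if it takes over 51 s, if anything falls off the work surface, if the arm or the gripper's body presses on something with over 40 N, if the wrist force passes 120 N, or if a joint passes its speed limit or range.

## Robot

A 7-joint arm with a two-finger parallel gripper is mounted at the origin on the work surface. World frame = base frame: x ahead of the robot, y to its left, z up, the work surface at z = 0. Lengths are in m, angles in rad, forces in N, time in s.
With the tool pointing down it reaches from about 0.4 to 0.875 m from the base axis. Payload 19.3 kg.
Tool frame: the origin (TCP) lies at the very end of the fingers, on their centre line; the grasp point (between the pads) lies 19 mm behind it; z points along the fingers, y is the line along which they close (so a half turn about z gives the same grasp; the last joint's range is limited). The gripper opens to 85 mm and grips with 20 to 120 N. Pads are 22 mm wide; open, the fingers measure 114 mm over their backs; the gripper's body (76 mm by 85 mm) begins 54 mm behind the grasp point. The pads swing forward as they close: fully open they stand 13 mm farther back than shut.
Start: joints at [1.07, 0.521, -0.036, 1.599, 0.021, 1.021, -0.113], TCP at [0.261, -0.568, 0.231] pointing down, gripper open.
Joint ranges: [-2.91, 2.91], [-0.3, 2.13], [-1.5, 1.42], [0.17, 2.43], [-1.26, 4.41], [0.16, 1.93], [-2.52, 2.52]. Speed limits (rad/s): [1.89, 1.89, 2.39, 2.39, 3.01, 3.01, 3.01].

## Interface

Orientations are given as [roll, pitch, yaw] about the fixed x, y, z axes, in that order (R = Rz(yaw) Ry(pitch) Rx(roll)).
In Python, from workcell import bot gives the robot as it stands.
- The arm moves only by the tool jog_arm, never from a script. Its argument "motion" is a list of rows, each a list of 5 numbers: the shift along the tool's x, y, z scaled (see below), then the turn about the tool's z scaled (see below), then the opening, from 0 (shut) to 1 (fully open). A call has 1 to 12 rows; each row shifts and turns the commanded pose from where the row before left it, along the tool's axes as they then stand; what a row does not reach is not made up. The controller multiplies each number of a shift by 30 mm and each number of a turn by 0.08 rad. A row lasts 1/10 s, in which the tool goes at most 50 mm and 8.59 degrees, less where a joint would pass 70% of its speed; a pose out of reach is approached as far as the arm can. A call with a number of a shift or a turn outside -1 to 1 is refused whole. A call with a gripper value outside its range is refused whole. The fingers move at their own pace and stop on an object; "newtons" is the grip in N (left out, the last holds). Time passes only in rows, so rows that do not move let the fingers close. It gives the time, the measured TCP pose, the force, the opening and the grip force at its end, in the units of the state.
- bot.observe(): the state, without advancing time (a new reading comes with each control period).
- bot.grab_frame(name): name is "scene" or "top" or "wrist"; returns a dict with "pixels" (420x560x3 uint8, red, green, blue), "fovy" (degrees; the focal length in pixels is half the picture's height over the tangent of half this angle, whatever the lens; pixels are square), "cx", "cy" (the principal point, pixels), "rvec" (rotation vector, rad) and "tvec" (3), from world to camera coordinates, as OpenCV has them; the wrist camera has in their place "mount" (4x4, takes a point from camera to tool coordinates, whose origin is the TCP and whose axes are the flange's). Camera axes: x right, y down, z forward; pixel columns grow to the right and rows downward; lengths in m; the calibration is good to about 2 mm. A picture is of the moment at which its call begins: read the wrist's pose just before it. There is no depth.
- bot.job_done(): hands the job in; it is judged then, once.
The state is a dict: "clock": time; "qpos": joint angles; "qd": joint speeds; "joint_efforts": joint torques, N m; "position": TCP position; "tool_rot": TCP orientation; "force": force on the tool from outside, world axes, zero at the start; "moment": the same for the moment, N m; "grip_width": finger opening in m; "finger_force": force on a finger pad.
Only numpy, scipy, OpenCV 4.12 (cv2) and the standard library are available. Lean on these libraries where they do the work, as an engineer would, in place of code of your own. Each camera call takes 0.05 s, during which the arm holds its last target. There are 200 camera calls.

## Working session

There is one attempt and no reset: what is moved stays moved. The work goes in short steps, Python scripts to look and compute and a tool call to move; the robot and the scene stay as the last step left them, time stands still between calls to the robot, and variables do not carry over. Pictures are saved under pics/ and viewed, at most 10 in all, crops included, and the job is handed in when it is done.

Besides the shell and the picture viewer there is one more tool, called after "Call:" as name(argument=value, ...), one argument or row to a line, values as JSON. jog_arm: Moves the arm, as the interface text tells. Shifts and turns lie within -1 to 1; 1 stands for 30 mm of shift or 0.08 rad of turn. Its arguments: {"type":"object","properties":{"motion":{"type":"array","items":{"type":"array","items":{"type":"number"}}},"newtons":{"type":"number"}},"required":["motion"]}

```bash
mkdir -p pics; cat > h.py <<'E'
import numpy as np, cv2
from workcell import bot
def cam(f):
    h=f["pixels"].shape[0]; fl=h/2/np.tan(np.radians(f["fovy"])/2)
    K=np.array([[fl,0,f["cx"]],[0,fl,f["cy"]],[0,0,1.]])
    R=cv2.Rodrigues(np.array(f["rvec"],float))[0]; t=np.array(f["tvec"],float).ravel()
    return K,R,t
def ray(f,uv,z):
    K,R,t=cam(f); d=R.T@np.linalg.inv(K)@np.array([uv[0],uv[1],1.]); c=-R.T@t
    return c+d*(z-c[2])/d[2]
def proj(f,p):
    K,R,t=cam(f); q=K@(R@np.array(p,float)+t); return q[:2]/q[2]
def blobs(f,lo,hi,amin=30):
    hsv=cv2.cvtColor(f["pixels"],cv2.COLOR_RGB2HSV); m=cv2.inRange(hsv,lo,hi)
    n,l,s,c=cv2.connectedComponentsWithStats(m)
    return [(c[i].round(1),s[i],l==i) for i in range(1,n) if s[i][4]>=amin]
E
python3 - <<'E'
from h import *
print(bot.observe())
for n in("top","scene"):
    f=bot.grab_frame(n); np.save(f"/tmp/{n}.npy",f,allow_pickle=True)
    cv2.imwrite(f"pics/{n}0.png",f["pixels"][:,:,::-1]); K,R,t=cam(f); print(n,K[0,0],-R.T@t, {k:v for k,v in f.items() if k!="pixels"})
E
```

```text
{'clock': 0.0, 'qpos': array([ 1.06980873,  0.52199896, -0.03635105,  1.60002798,  0.02122408,
        1.02107152, -0.11280523]), 'qd': array([-7.26513737e-04, -1.55518387e-03,  6.33467083e-04,  1.00294264e-03,
       -6.07627827e-04,  5.09409490e-05, -9.57479700e-04]), 'joint_efforts': array([ 4.39223240e-04, -9.27110767e+01,  1.98014483e+00, -3.69933271e+01,
        1.78027729e-02,  8.19726993e-03, -2.02634965e-05]), 'position': array([ 0.26082198, -0.5676011 ,  0.23072769]), 'tool_rot': array([-3.14047616e+00,  8.84017721e-05,  4.30805906e-01]), 'force': array([ 0.47778357, -0.01849598, -0.21713724]), 'moment': array([ 0.0049117 ,  0.01762465, -0.01461749]), 'finger_force': 0.0, 'grip_width': 0.08541016410493156}
top 455.70727598698727 [0.32517027 0.03124818 1.38332244] {'fovy': 49.48259267439068, 'cx': 283.97065307689707, 'cy': 205.96593508245522, 'rvec': array([ 2.15535479, -2.11780208,  0.1910069 ]), 'tvec': array([0.01189906, 0.55459055, 1.30865613])}
scene 447.88863530938096 [1.28587242 0.50151756 0.78601743] {'fovy': 50.24061915020092, 'cx': 277.98313537258326, 'cy': 205.14780228543103, 'rvec': array([ 1.23556066,  2.19209008, -1.06606862]), 'tvec': array([ 0.26459937, -0.2405576 ,  1.54755625])}
```

View pics/top0.png

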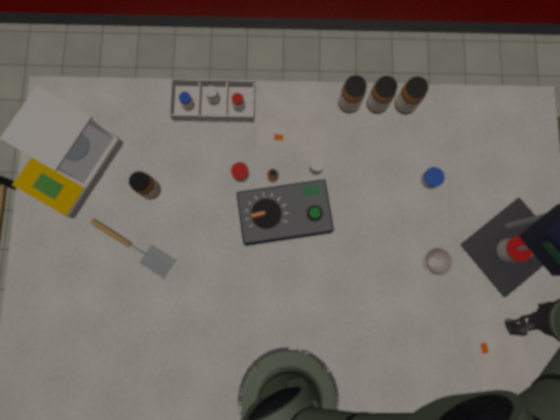

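View pics/scene0.png

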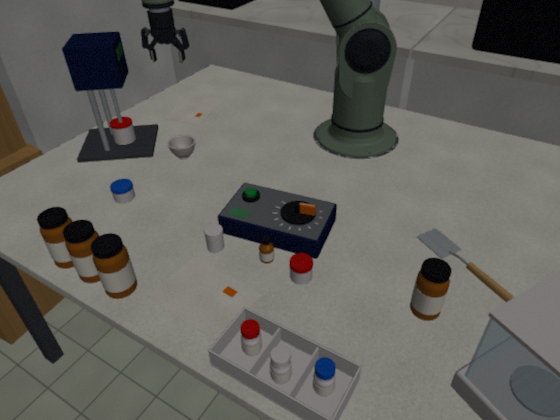

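The top view shows the console at about (285,212), the dial at (265,213) with its vane pointing left, and the green button at (315,213). The jars stand above it, on the far side, at row ~170. In the scene view the dial is at (300,212) and the button at (250,194). Next I'll measure these.

```bash
python3 - <<'E'
from h import *
T=np.load("/tmp/top.npy",allow_pickle=True).item(); S=np.load("/tmp/scene.npy",allow_pickle=True).item()
for n,f,box in(("top",T,(225,170,345,255)),("scene",S,(210,175,345,255))):
    x0,y0,x1,y1=box
    for nm,lo,hi in(("orange",(5,120,110),(18,255,255)),("green",(50,90,40),(85,255,255)),("black",(0,0,0),(180,255,38))):
        for c,s,m in blobs(f,lo,hi,15):
            if x0<c[0]<x1 and y0<c[1]<y1: print(n,nm,c,s, ray(f,c,{"orange":.095,"green":.082,"black":.069}[nm]).round(4))
    cv2.imwrite(f"pics/{n}_c.png",cv2.resize(f["pixels"][y0:y1,x0:x1,::-1],None,fx=5.5,fy=5.5,interpolation=cv2.INTER_CUBIC))
E
```

```text
top orange [256.5 214. ] [251 211  13   6  32] [0.5213 0.1001 0.095 ]
top green [310.2 190. ] [303 186  15   9 109] [ 0.597  -0.0538  0.082 ]
top green [314.3 212.2] [309 207  12  12 108] [ 0.5316 -0.0661  0.082 ]
top black [267.6 213.4] [253 200  27  28 485] [0.5277 0.0692 0.069 ]
scene orange [307.5 205.4] [300 203  15   5  31] [0.5245 0.1006 0.095 ]
scene green [250.5 192.2] [245 188  12  10  97] [ 0.537  -0.0617  0.082 ]
scene green [239.1 212.5] [229 208  21  10 141] [ 0.6199 -0.039   0.082 ]
scene black [250.5 197.4] [242 191  18  12 111] [ 0.5419 -0.0593  0.069 ]
scene black [294.6 213.9] [280 201  36  24 509] [0.5418 0.074  0.069 ]
scene black [277.3 235.4] [ 219  204  117   54 1834] [0.6309 0.0785 0.069 ]
```

View pics/top_c.png

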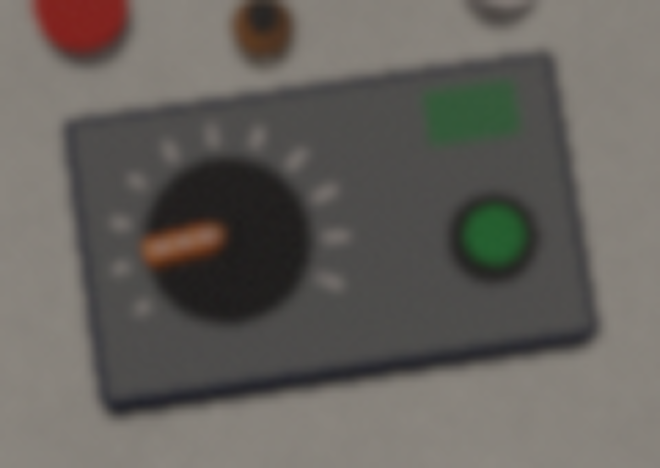

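View pics/scene_c.png

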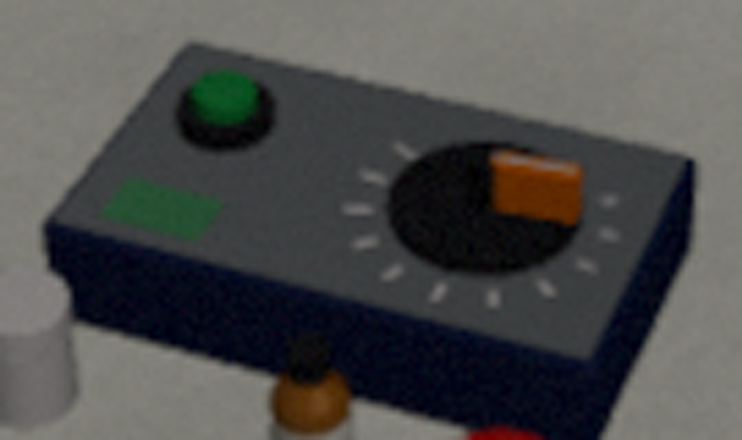

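```bash
python3 - <<'E'
from h import *
T=np.load("/tmp/top.npy",allow_pickle=True).item(); S=np.load("/tmp/scene.npy",allow_pickle=True).item()
def g(f,box,u,v,z): return ray(f,((u+.5)/5.5-.5+box[0],(v+.5)/5.5-.5+box[1]),z)[:2]
bT=(225,170);bS=(210,175)
model=np.array([[80,135],[80,-135],[-80,-135],[-80,135]])/1000.
for n,f,b,c in(("top",T,bT,[(68,122),(550,55),(593,328),(108,400)]),("scene",S,bS,[(592,358),(48,228),(190,45),(692,160)])):
    P=np.array([g(f,b,*p,.06) for p in c]); print(n,P.round(4).tolist(),[round(np.linalg.norm(P[i]-P[i-1]),4) for i in range(4)])
    cen=P.mean(0); H=model.T@(P-cen); th=np.arctan2(H[0,1]-H[1,0],H[0,0]+H[1,1])
    R=np.array([[np.cos(th),-np.sin(th)],[np.sin(th),np.cos(th)]])
    print(" cen",cen.round(4),"yaw",np.degrees(th).round(2),"dial",(cen+R@[0,.055]).round(4))
    for z,(nm,q) in ((.069,("disc",(227,240) if n=="top" else (485,208))),(.095,("tipend",(145,249) if n=="top" else (580,163))),(.095,("hubend",(222,232) if n=="top" else (493,155))),(.082,("btn",(495,235) if n=="top" else (225,88)))):
        p=g(f,b,*q,z); r=R.T@(p-cen); d=r-[0,.055]; print("  ",nm,p.round(4),"console",r.round(4),"ang",np.degrees(np.arctan2(d[1],d[0])).round(1),np.linalg.norm(d).round(4))
E
```

```text
top [[0.5921, 0.1616], [0.634, -0.0979], [0.4857, -0.121], [0.4429, 0.1353]] [np.float64(0.1515), np.float64(0.2628), np.float64(0.1501), np.float64(0.2599)]
 cen [0.5387 0.0195] yaw 9.35 dial [0.5297 0.0738]
   disc [0.5281 0.0743] console [-0.0016  0.0558] ang 154.0 0.0017
   tipend [0.5186 0.1159] console [-0.0042  0.0984] ang 95.5 0.0436
   hubend [0.5282 0.0761] console [-0.0011  0.0576] ang 113.5 0.0028
   btn [ 0.5313 -0.067 ] console [-0.0213 -0.0841] ang -98.7 0.1407
scene [[0.5875, 0.1621], [0.6371, -0.0931], [0.4868, -0.1191], [0.4433, 0.1391]] [np.float64(0.146), np.float64(0.26), np.float64(0.1526), np.float64(0.2619)]
 cen [0.5387 0.0223] yaw 10.07 dial [0.5291 0.0764]
   disc [0.5327 0.078 ] console [0.0039 0.0559] ang 12.8 0.004
   tipend [0.5111 0.1144] console [-0.011   0.0955] ang 105.2 0.042
   hubend [0.5258 0.0779] console [-0.003  0.057] ang 145.9 0.0036
   btn [ 0.5313 -0.0657] console [-0.0227 -0.0853] ang -99.2 0.1421
```

Call:
jog_arm(
  motion=[
    [0.3,-0.3,0,0,0],
    [0.68,-0.71,0,0,0],
    [0.68,-0.71,0,0,0],
    [0.68,-0.71,0,0,0],
    [0.68,-0.71,0,0,0],
    [0.68,-0.71,0,0,0],
    [0.68,-0.71,0,0,0],
    [0.68,-0.71,0,0,0],
    [0.68,-0.71,0,0,0],
    [0.68,-0.71,0,0,0],
    [0.68,-0.71,0,0,0],
    [0.68,-0.71,0,0,0],
  ],
  newtons=30,
)

```text
clock: 1.3
position: [0.3714, -0.2474, 0.2313]
tool_rot: [-3.142, 0.0, 0.431]
force: [1.0, -0.5, -0.5]
grip_width: 0.0001
finger_force: 0.0
```

Call:
jog_arm(
  motion=[
    [0.68,-0.71,0,0,0],
    [0.68,-0.71,0,0,0],
    [0.68,-0.71,0,0,0],
    [0.68,-0.71,0,0,0],
    [0.68,-0.71,0,0,0],
    [0.68,-0.71,0,0,0],
    [0.68,-0.71,0,0,0],
    [0.68,-0.71,0,0,0],
    [0.68,-0.71,0,0,0],
    [0.68,-0.71,0,0,0],
    [0.68,-0.71,0,0,0],
    [0.3,-0.3,0,0,0],
  ],
)

```text
clock: 2.5
position: [0.4817, 0.0721, 0.2312]
tool_rot: [-3.141, -0.0, 0.434]
force: [-0.4, -0.4, -0.3]
grip_width: 0.0
finger_force: 0.0
```

Call:
jog_arm(
  motion=[
    [0,0,0,-1,0],
    [0,0,0,-1,0],
    [0,0,0,-1,0],
    [0,0,0,-1,0],
    [0,0,0,-1,0],
    [0,0,0,-1,0],
    [0,0,0,-1,0],
    [0,0,0,-1,0],
    [0,0,0,-1,0],
    [0,0,0,-1,0],
    [0,0,0,-1,0],
    [0,0,0,-1,0],
  ],
)

```text
clock: 3.7
position: [0.4813, 0.0688, 0.2312]
tool_rot: [-3.141, 0.001, 1.394]
force: [1.0, 0.5, -0.0]
grip_width: 0.0002
finger_force: 0.0
```

```bash
python3 - <<'E'
from h import *
s=bot.observe(); print({k:np.round(s[k],4) for k in("clock","position","tool_rot","qpos","force","grip_width")})
f=bot.grab_frame("wrist"); np.save("/tmp/w.npy",f,allow_pickle=True); print({k:v for k,v in f.items() if k!="pixels"})
cv2.imwrite("pics/w0.png",f["pixels"][:,:,::-1])
E
```

```text
{'clock': np.float64(3.7), 'position': array([0.4813, 0.0688, 0.2312]), 'tool_rot': array([-3.1413e+00,  6.0000e-04,  1.3940e+00]), 'qpos': array([ 0.1693,  0.3413, -0.5422,  1.935 ,  0.2188,  0.9234, -0.6571]), 'force': array([ 0.9933,  0.485 , -0.0116]), 'grip_width': np.float64(0.0002)}
{'fovy': 59.91512021817028, 'cx': 277.7819182233105, 'cy': 217.21206790428602, 'mount': array([[ 1.15171787e-05, -9.57391853e-01, -2.88792034e-01,
         7.42425667e-02],
       [ 9.99999506e-01, -2.76075908e-04,  9.55116367e-04,
         4.27481765e-04],
       [-9.94149152e-04, -2.88791902e-01,  9.57391377e-01,
        -1.41481571e-01],
       [ 0.00000000e+00,  0.00000000e+00,  0.00000000e+00,
         1.00000000e+00]])}
```

View pics/w0.png

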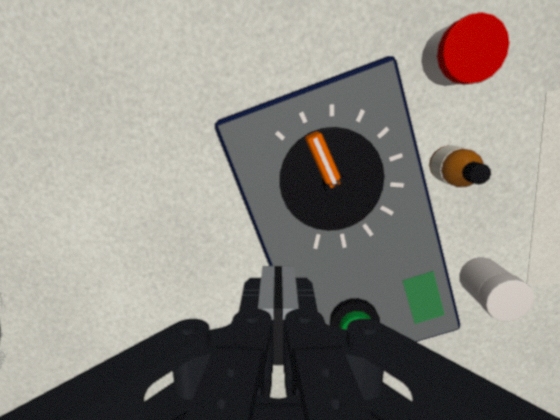

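The wrist view shows the disc centred near (332,178), the vane running from its tip at (315,135) to (336,184), and the closed fingers at column 278. I'll measure these.

```bash
cat >> h.py <<'E'
from scipy.spatial.transform import Rotation as Rn
def wrist(f,s):
    M=np.eye(4); M[:3,:3]=Rn.from_euler("xyz",s["tool_rot"]).as_matrix(); M[:3,3]=s["position"]
    W=np.linalg.inv(M@np.array(f["mount"])); f["rvec"]=cv2.Rodrigues(W[:3,:3])[0]; f["tvec"]=W[:3,3]; return f
def measure(f):
    o=max((b for b in blobs(f,(4,110,110),(18,255,255)) if b[2].any()),key=lambda b:b[1][4])
    pts=np.argwhere(o[2])[:,::-1].astype(np.float32); return o,cv2.minAreaRect(pts)
E
python3 - <<'E'
from h import *
f=np.load("/tmp/w.npy",allow_pickle=True).item(); s=bot.observe(); wrist(f,s)
g=lambda u,v,z: ray(f,(u,v),z)[:2]
P=np.array([g(u,v,.06) for u,v in((397,60),(218,125),(457,325))]); print("corners",P.round(4),np.linalg.norm(P[0]-P[1]),np.linalg.norm(P[0]-P[2]))
yaw=np.degrees(np.arctan2(*(P[1]-P[0])[::-1])); d=P[0]-P[2]; print(np.degrees(np.arctan2(d[1],d[0])), "x dir",yaw)
m=cv2.inRange(cv2.cvtColor(f["pixels"],cv2.COLOR_RGB2GRAY),0,42); m[270:]=0
cs=cv2.findContours(m,cv2.RETR_EXTERNAL,cv2.CHAIN_APPROX_NONE)[0]
for c in cs:
    if cv2.contourArea(c)>2000:
        h=cv2.convexHull(c); e=cv2.fitEllipse(h); print(e,"disc",g(*e[0],.069))
o,r=measure(f); print(o[0],o[1],r)
q=blobs(f,(50,90,40),(85,255,255)); print([(b[0],b[1]) for b in q])
print("tip", g(314.5,137,.095),"root",g(335,182,.095))
for t in ((280,135),(303,117),(332,110),(361,116),(397,185),(317,241)): print(t,g(*t,.06))
E
```

```text
corners [[ 0.594   0.161 ]
 [ 0.4432  0.1364]
 [ 0.6335 -0.0906]] 0.1527350255964344 0.2546812652741516
98.92998999257563 x dir -170.71889108899114
((331.2809753417969, 178.385986328125), (100.38987731933594, 104.75257873535156), 55.758155822753906) disc [0.52933337 0.07751376]
[322.8 157.2] [307 132  33  56 648] ((323.8814392089844, 159.10826110839844), (57.57012939453125, 16.14400291442871), 66.03751373291016)
[(array([423.3, 297. ]), array([ 403,  271,   41,   52, 1426], dtype=int32)), (array([352.6, 318.2]), array([339, 310,  32,  21, 320], dtype=int32))]
tip [0.51804114 0.11620421] root [0.52882038 0.07973524]
(280, 135) [0.49271815 0.11952833]
(303, 117) [0.51393453 0.13063399]
(332, 110) [0.53829581 0.13205057]
(361, 116) [0.56131678 0.12322816]
(397, 185) [0.58615589 0.05999087]
(317, 241) [0.51002576 0.0203194 ]
```

Call:
jog_arm(
  motion=[
    [0,0,0,-1,0],
    [0,0,0,-1,0],
    [0,0,0,-1,0],
    [0,0,0,-1,0],
    [0,0,0,-1,0],
    [0,0,0,-1,0],
    [0,0,0,-1,0],
    [0,0,0,-1,0],
    [0,0,0,-1,0],
    [0,0,0,-1,0],
    [0,0,0,-1,0],
    [0,0,0,-1,0],
  ],
)

```text
clock: 4.95
position: [0.4815, 0.0689, 0.2312]
tool_rot: [-3.141, 0.0, 2.352]
force: [0.8, 0.1, 0.8]
grip_width: 0.0001
finger_force: 0.0
```

Call:
jog_arm(
  motion=[
    [0,0,0,-1,0],
    [0,0,0,-1,0],
    [0,0,0,-1,0],
    [0,0,0,-1,0],
    [0,0,0,-1,0],
    [0,0,0,-1,0],
    [0,0,0,-1,0],
    [0,0,0,-1,0],
    [0,0,0,-1,0],
    [0,0,0,-1,0],
    [0,0,0,-1,0],
    [0,0,0,-1,0],
  ],
)

```text
clock: 6.15
position: [0.4815, 0.0689, 0.2311]
tool_rot: [-3.141, -0.001, -2.971]
force: [-0.1, 0.2, -0.2]
grip_width: 0.0001
finger_force: 0.0
```

Call:
jog_arm(
  motion=[
    [0,0,0,-1,0],
    [0,0,0,-0.16,0],
    [-0.3,0.44,0,0,0],
    [-0.29,0.44,0,0,0],
    [0,0,0.7,0,0],
    [0,0,0.7,0,0],
    [0,0,0.7,0,0],
    [0,0,0.4,0,0],
    [0,0,0,0,0],
    [0,0,0,0,0],
  ],
)

```text
clock: 7.15
position: [0.4923, 0.0994, 0.1569]
tool_rot: [3.142, 0.0, -2.88]
force: [-0.7, 0.5, 0.1]
grip_width: 0.0004
finger_force: 0.0
```

Call:
jog_arm(
  motion=[
    [0,0,0.7,0,0],
    [0,0,0.7,0,0],
    [0,0,0.7,0,0],
    [0,0,0.4,0,0],
    [0,0,0.16,0,0],
    [0,0,0,0,0],
    [-0.1,0,0,0,0],
    [-0.1,0,0,0,0],
    [-0.1,0,0,0,0],
    [0,0,0,0,0],
    [0,0,0,0,0],
  ],
)

```text
clock: 8.25
position: [0.5009, 0.1016, 0.0766]
tool_rot: [3.142, 0.0, -2.88]
force: [-0.6, -0.5, -0.2]
grip_width: -0.0003
finger_force: 0.0
```

```bash
cat >> h.py <<'E'
D=np.array([.529,.076])
def rel():
    s=bot.observe(); y=s["tool_rot"][2]; r=s["position"][:2]-D
    print("t",s["clock"].__round__(2),"pos",s["position"].round(4),"yaw",np.degrees(y)%360,"q7",s["qpos"][6].round(2),"F",s["force"].round(1))
    X=np.array([np.cos(y),np.sin(y)]);Y=np.array([X[1],-X[0]]); print("tool xy rel dial mm",(X@r*1e3).round(1),(Y@r*1e3).round(1),"vane phi implied (console)",(np.degrees(y)-90)%360-9.2)
    return s
E
python3 - <<'E'
from h import *
s=rel(); f=wrist(bot.grab_frame("wrist"),s); cv2.imwrite("pics/w1.png",f["pixels"][:,:,::-1])
E
```

```text
t 8.25 pos [0.5009 0.1016 0.0766] yaw 195.0087231818446 q7 0.85 F [-0.6 -0.5 -0.2]
tool xy rel dial mm 20.5 32.0 vane phi implied (console) 95.8087231818446
```

View pics/w1.png

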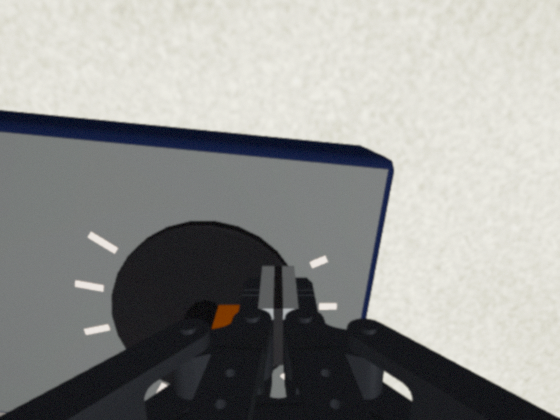

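The wrist view shows the finger at columns 262–295 directly behind the orange vane (~(228,315)), with about a 3 mm gap. I'll start the arc.

Call:
jog_arm(
  motion=[
    [-0.1,0,0,0,0],
    [-0.043,0.022,0,0.5,0],
    [-0.043,0.022,0,0.5,0],
    [-0.043,0.022,0,0.5,0],
    [-0.043,0.022,0,0.5,0],
    [-0.043,0.022,0,0.5,0],
    [-0.043,0.022,0,0.5,0],
    [-0.043,0.022,0,0.5,0],
    [-0.043,0.022,0,0.5,0],
    [-0.043,0.022,0,0.5,0],
    [-0.043,0.022,0,0.5,0],
    [-0.043,0.022,0,0.5,0],
  ],
)

```text
clock: 9.5
position: [0.5174, 0.1105, 0.0765]
tool_rot: [-3.142, -0.0, 2.962]
force: [-3.4, 1.1, 0.9]
grip_width: -0.0
finger_force: 1.8
```

```bash
python3 - <<'E'
from h import *
s=rel(); f=bot.grab_frame("top"); np.save("/tmp/t1.npy",f,allow_pickle=True)
for c,b,m in blobs(f,(5,110,100),(18,255,255),5):
    if 225<c[0]<345 and 170<c[1]<255: print(c,b)
f2=bot.grab_frame("scene")
for c,b,m in blobs(f2,(5,120,110),(18,255,255),5):
    if 270<c[0]<345 and 175<c[1]<240: print("scene",c,b)
cv2.imwrite("pics/s1.png",cv2.resize(f2["pixels"][130:255,210:345,::-1],None,fx=4,fy=4))
E
```

```text
t 9.5 pos [0.5174 0.1105 0.0765] yaw 169.71006634084483 q7 0.49 F [-3.4  1.1  0.9]
tool xy rel dial mm 17.6 31.9 vane phi implied (console) 70.51006634084483
scene [307.5 209.5] [300 205  13  12  28]
```

View pics/s1.png

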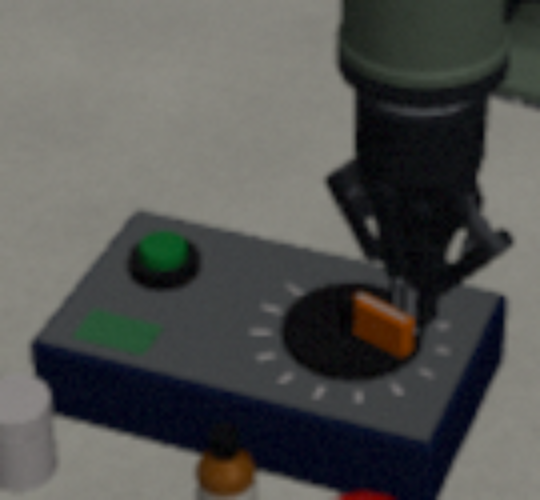

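The vane is against the fingers with about 3.5 N, about one click along. I'll continue.

Call:
jog_arm(
  motion=[
    [-0.043,0.022,0,0.5,0],
    [-0.043,0.022,0,0.5,0],
    [-0.043,0.022,0,0.5,0],
    [-0.043,0.022,0,0.5,0],
    [-0.043,0.022,0,0.5,0],
    [-0.043,0.022,0,0.5,0],
    [-0.043,0.022,0,0.5,0],
    [-0.043,0.022,0,0.5,0],
    [-0.043,0.022,0,0.5,0],
    [-0.043,0.022,0,0.5,0],
    [-0.043,0.022,0,0.5,0],
    [-0.043,0.022,0,0.5,0],
  ],
)

```text
clock: 10.8
position: [0.5342, 0.1121, 0.0764]
tool_rot: [-3.141, -0.001, 2.484]
force: [-4.0, 2.2, 0.4]
grip_width: 0.0001
finger_force: 2.0
```

Call:
jog_arm(
  motion=[
    [-0.043,0.022,0,0.5,0],
    [-0.043,0.022,0,0.5,0],
    [-0.043,0.022,0,0.5,0],
    [-0.043,0.022,0,0.5,0],
    [-0.043,0.022,0,0.5,0],
    [-0.043,0.022,0,0.5,0],
    [-0.043,0.022,0,0.5,0],
    [-0.043,0.022,0,0.5,0],
    [-0.043,0.022,0,0.5,0],
    [-0.043,0.022,0,0.5,0],
    [-0.043,0.022,0,0.5,0],
  ],
)

```text
clock: 11.9
position: [0.5491, 0.1063, 0.0765]
tool_rot: [-3.142, -0.001, 2.042]
force: [-0.8, 3.2, -1.0]
grip_width: 0.0001
finger_force: 2.0
```

```bash
python3 - <<'E'
from h import *
s=rel()
f2=bot.grab_frame("scene")
cv2.imwrite("pics/s2.png",cv2.resize(f2["pixels"][130:255,210:345,::-1],None,fx=4,fy=4))
E
```

```text
t 11.9 pos [0.5491 0.1063 0.0765] yaw 116.97540802760224 q7 -0.22 F [-0.8  3.2 -1. ]
tool xy rel dial mm 17.9 31.6 vane phi implied (console) 17.775408027602243
```

View pics/s2.png

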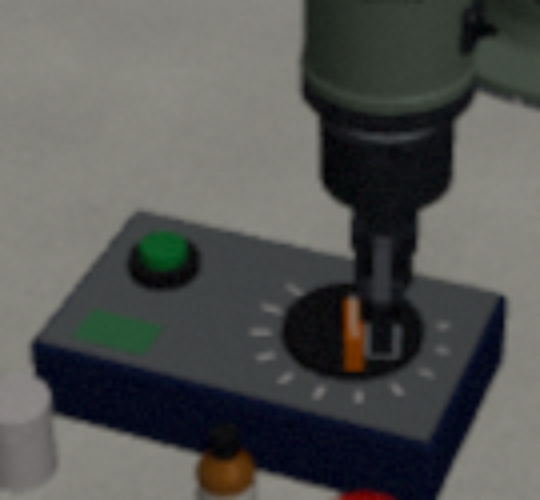

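The vane points just past tick 4, at (353,370) in the crop, with contact at an implied 18°. About 13° more will finish the click.

Call:
jog_arm(
  motion=[
    [-0.043,0.022,0,0.5,0],
    [-0.043,0.022,0,0.5,0],
    [-0.022,0.011,0,0.25,0],
    [-0.022,0.011,0,0.25,0],
    [-0.022,0.011,0,0.25,0],
    [-0.022,0.011,0,0.25,0],
    [-0.022,0.011,0,0.25,0],
    [0,0,0,0,0],
    [0,0,0,0,0],
  ],
)

```text
clock: 12.85
position: [0.5542, 0.1014, 0.0765]
tool_rot: [-3.142, 0.0, 1.864]
force: [-0.1, -0.9, 0.3]
grip_width: -0.0002
finger_force: 0.0
```

```bash
python3 - <<'E'
from h import *
s=rel()
f2=bot.grab_frame("scene")
cv2.imwrite("pics/s3.png",cv2.resize(f2["pixels"][130:255,210:345,::-1],None,fx=4,fy=4))
E
```

```text
t 12.85 pos [0.5542 0.1014 0.0765] yaw 106.78395646180932 q7 -0.35 F [-0.1 -0.9  0.3]
tool xy rel dial mm 17.1 31.5 vane phi implied (console) 7.583956461809326
```

View pics/s3.png

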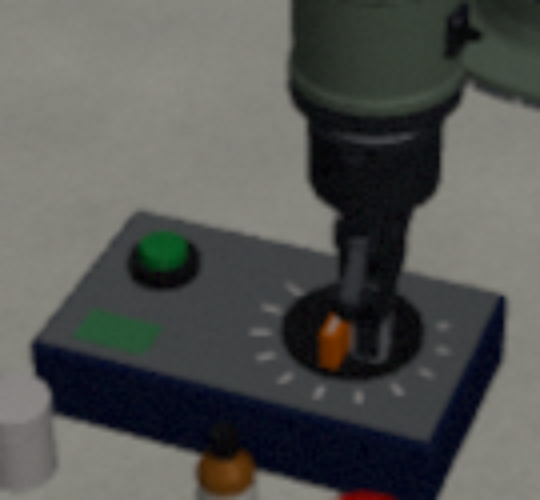

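The dial has snapped to tick 5: the vane's tip at (332,366) points at the tick at (320,393), and the contact force is gone. I'll back off, rise and go over the button.

Call:
jog_arm(
  motion=[
    [0.25,0,0,0,0],
    [0.25,0,0,0,0],
    [0,0,-0.5,0,0],
    [0,0,-1,0,0],
    [0,0,-1,0,0],
    [0,0,-1,0,0],
    [0,0,0,0,0],
  ],
)

```text
clock: 13.6
position: [0.5515, 0.1166, 0.1862]
tool_rot: [3.136, 0.0, 1.864]
force: [0.7, -0.3, -0.3]
grip_width: 0.0001
finger_force: 0.0
```

Call:
jog_arm(
  motion=[
    [-0.7,-0.29,0,0,0],
    [-0.7,-0.29,0,0,0],
    [-0.7,-0.29,0,0,0],
    [-0.7,-0.29,0,0,0],
    [-0.7,-0.29,0,0,0],
    [-0.7,-0.29,0,0,0],
    [-0.7,-0.29,0,0,0],
    [-0.7,-0.29,0,0,0],
    [0,0,0,0,0],
    [0,0,0,0,0],
  ],
)

```text
clock: 14.6
position: [0.5317, -0.0651, 0.1818]
tool_rot: [3.141, -0.0, 1.863]
force: [-0.2, 0.6, -0.0]
grip_width: -0.0001
finger_force: 0.0
```

```bash
python3 - <<'E'
from h import *
s=rel(); f=wrist(bot.grab_frame("wrist"),s)
o,r=measure(f); b=cv2.boxPoints(r); w,h=r[1]
b=sorted([(b[0]+b[1])/2,(b[1]+b[2])/2,(b[2]+b[3])/2,(b[3]+b[0])/2],key=lambda p:np.linalg.norm(p-np.array(r[0])))[2:]
P=[ray(f,p,.095)[:2] for p in b]; print(b,P)
P.sort(key=lambda p:np.linalg.norm(p-D)); d=P[1]-P[0]; print("phi console",np.degrees(np.arctan2(d[1],d[0]))-9.2)
t=bot.grab_frame("top")
for c,bb,m in blobs(t,(5,110,100),(18,255,255),8):
    if 225<c[0]<345 and 170<c[1]<255: q=ray(t,c,.09); print("top",c,bb,q,np.degrees(np.arctan2(q[1]-D[1],q[0]-D[0]))-9.2)
cv2.imwrite("pics/w2.png",f["pixels"][:,:,::-1])
E
```

```text
t 14.6 pos [ 0.5317 -0.0651  0.1818] yaw 106.74188665439516 q7 0.04 F [-0.2  0.6 -0. ]
tool xy rel dial mm -135.9 -38.1 vane phi implied (console) 7.54188665439516
[array([422.,   8.], dtype=float32), array([348.,   8.], dtype=float32)] [array([0.57304251, 0.07994431]), array([0.53348773, 0.0680298 ])]
phi console 7.563114762236637
top [264.3 203.4] [262 198   6  12  51] [0.55339386 0.07874338 0.09      ] -2.783371085262612
```

View pics/w2.png

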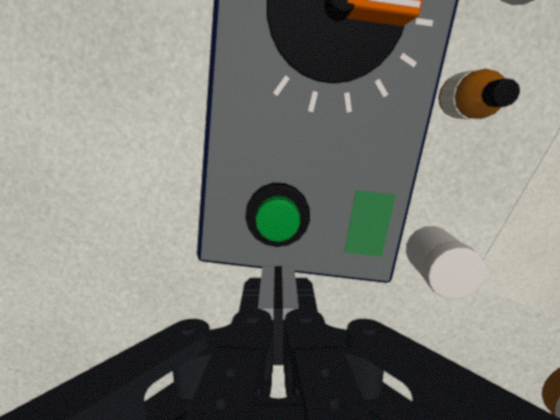

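The vane lies on tick (424,21), with five more ticks clockwise of it, so it is at position 5: four clicks done. The green button is at (278,219).

```bash
python3 - <<'E'
from h import *
s=bot.observe(); f=wrist(bot.grab_frame("wrist"),s)
for c,b,m in blobs(f,(50,120,40),(85,255,255),300):
    p=ray(f,c,.082); y=s["tool_rot"][2]; d=p[:2]-s["position"][:2]
    print(c,b,p,"tool mm",d@[np.cos(y),np.sin(y)]*1e3,d@[np.sin(y),-np.cos(y)]*1e3)
E
```

```text
[368.4 224. ] [ 344  192   50   65 2332] [ 0.59416645 -0.04925949  0.082     ] tool mm -3.839968228889592 63.973980892103526
[276.9 219.8] [ 254  197   46   47 1689] [ 0.53233421 -0.06474319  0.082     ] tool mm -0.7489374573276195 0.30753397634711727
```

Call:
jog_arm(
  motion=[
    [0,0,0.8,0,0],
    [0,0,0.8,0,0],
    [0,0,0.8,0,0],
    [0,0,0.5,0,0],
    [0,0,0.3,0,0],
    [0,0,0,0,0],
    [0,0,0.07,0,0],
    [0,0,0.07,0,0],
    [0,0,0.07,0,0],
    [0,0,0,0,0],
  ],
)

```text
clock: 15.75
position: [0.5322, -0.065, 0.0795]
tool_rot: [3.141, 0.0, 1.864]
force: [1.4, 0.6, 1.8]
grip_width: -0.0001
finger_force: 1.1
```

Contact is at the expected height, about 2.5 mm down. I'll go on to the bottom.

Call:
jog_arm(
  motion=[
    [0,0,0.06,0,0],
    [0,0,0.06,0,0],
    [0,0,0.04,0,0],
    [0,0,0,0,0],
    [0,0,0,0,0],
  ],
)

```text
clock: 16.25
position: [0.5323, -0.065, 0.0756]
tool_rot: [3.14, 0.001, 1.864]
force: [-5.8, 0.9, 28.9]
grip_width: -0.0
finger_force: 14.4
```

It has bottomed out (29 N at z 75.6 mm). I'll let it up and retreat.

Call:
jog_arm(
  motion=[
    [0,0,-0.1,0,0],
    [0,0,-0.3,0,0],
    [0,0,-0.8,0,0],
    [0,0,-1,0,0],
    [0,0,-1,0,0],
    [0,0,-0.5,0,0],
    [0,0,0,0,0],
    [0,0,0,0,0],
    [0,0,0,0,0],
  ],
)

```text
clock: 17.15
position: [0.5312, -0.0651, 0.1846]
tool_rot: [-3.14, -0.001, 1.864]
force: [1.1, -0.8, -0.3]
grip_width: -0.0001
finger_force: 0.0
```

```bash
python3 - <<'E'
from h import *
s=rel(); f=wrist(bot.grab_frame("wrist"),s)
for c,b,m in blobs(f,(50,120,40),(85,255,255),300): print("green",c,b)
o,r=measure(f); print("orange",o[0],o[1])
t=bot.grab_frame("top")
for c,bb,m in blobs(t,(5,110,100),(18,255,255),8):
    if 225<c[0]<345 and 170<c[1]<255: print("top",c,bb)
print(bot.job_done())
E
```

```text
t 17.15 pos [ 0.5312 -0.0651  0.1846] yaw 106.77374439324322 q7 0.05 F [ 1.1 -0.8 -0.3]
tool xy rel dial mm -135.7 -38.7 vane phi implied (console) 7.573744393243221
green [369.2 221.9] [ 345  190   50   65 2293]
green [278.5 217.5] [ 256  195   46   46 1660]
orange [387.5   7.9] [348   0  75  18 642]
top [264.3 203.4] [262 198   6  12  50]
the job is handed in; nothing more can be done
None
```

The dial is turned exactly four clicks clockwise (position 1 to 5), then the start button was pressed to the bottom and came back up; the fingers touched only the vane and the button, nothing was lifted, and the job was handed in at about 17 s.

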